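# Lower the ratchet hold-down onto a glued chevron panel

### The job

Clamp the glued chevron panel: with a fingertip press the red tab of the hold-down's ratchet pawl fully down, so that the pawl stays clear of the teeth, then push the raised arm down by its yellow palm plate, past the teeth, until its rubber foot rests on the panel. Leave the pawl free. Do not lift or shift anything loose: the panel, glue bottle, brush and dark offcut stay where they are.

Things in the scene. Friction and masses are not known exactly. Their poses are not given: they have to be found in the camera images.
- holddown: fixed plywood jig board, 220 (x) x 400 (y, from -160 to +240) x 18 mm, with a green ratchet hold-down on it. Origin at bench level under the arm's pivot, z up. The arm reaches along +y, the pawl's red tab along -y, both moving in the plane x = 0. Bracket and toothed wheel fill y -52 to 46, x +-25 mm, up to z 134 mm; a dark fence, top at z 34 mm, crosses at y 207 mm
- clamp_pivot (a point): centre of the arm's pivot, 88 mm above the bench; the pivot axis runs along the board's x
- clamp (a joint): angle of the hold-down arm: 0 with the arm 0.8 rad above level (starts at 0 to 0.045), growing as it is pushed down. With the pawl in the teeth it is blocked at about 0.07 (a hard push of 15 N strains it to 0.1). At 0.80 the arm is level and its foot flat on the panel. Stiff hinge: the arm stays where it is left and takes about 4 to 6 N at the palm plate to push
- clamp_palm (a point): centre of the top face of the yellow palm plate (46 across x 54 along the arm x 12 mm thick) at the arm's end, 210 mm from the pivot, moving in an arc about it. With the arm level it is 210 mm out and 10 mm above the pivot. The face slopes 0.4 rad down towards the pivot at the start, 0.4 rad down away from it when the arm is level
- clamp_foot (a point): centre of the underside of the rubber foot (30 mm across) which hangs from the arm 130 mm from the pivot
- pawl (a joint): angle of the ratchet pawl: 0 with its nose between the wheel's teeth (start), growing as the red tab is pressed down; end stop at 0.32. The nose is clear of the teeth from about 0.15, well clear above 0.2. Stiff pivot without a spring: the pawl stays where it is left and takes about 3 N at the tab
- pawl_tab (a point): centre of the top face of the red pawl tab (34 x 34 x 7 mm), at the board's y -136 mm, 96 mm above the bench at the start. The pawl's pivot is at y -38 mm, z 43 mm, axis along the board's x. At the end stop the tab's point is at y -148 mm, z 63 mm
- panel: loose chevron-pattern wooden panel, 150 (x) x 120 (y) x 22 mm, 0.25 kg, lying on the board under the arm's foot, its centre about 135 mm out on +y from the pivot; origin at the centre of its underside, z up
- glue: white glue bottle with an orange cap, loose, standing on the bench beyond the board, 56 mm across, 150 mm tall; origin at the centre of its foot
- brush: glue brush, loose, about 200 mm long, lying on the bench on the robot's side of the board; origin at about its middle, underneath
- offcut: dark wooden offcut, loose, 50 x 70 x 24 mm, lying on the board beside the pawl, on the +x side; origin at the centre of its underside
Mind the look-alikes: they are no part of the job. Of the things that look like the panel, the largest one is meant.

How it is judged:
By the outcome, as a careful person would: the job done as asked, in the order asked, and still so for the second after the job is handed in, with the robot touching nothing.
It also fails if it takes over 48 s, if anything falls off the work surface, if the arm or the gripper's body presses on something with over 40 N, if the wrist force passes 120 N, or if a joint passes its speed limit or range.

### The arm

A 6-joint arm with a two-finger parallel gripper is mounted at the origin on the work surface. World frame = base frame: x ahead of the robot, y to its left, z up, the work surface at z = 0. Lengths are in mm, angles in rad, forces in N, time in s.
With the tool pointing down it reaches from about 275 to 750 mm from the base axis. Payload 10.2 kg.
Tool frame: the origin (TCP) lies midway between the tips of the shut fingers; the grasp point (between the pads) lies 19 mm behind it; z points along the fingers, y is the line along which they close (so a half turn about z gives the same grasp; the last joint's range is limited). The gripper opens to 85 mm and grips with 20 to 120 N. Pads are 22 mm wide; open, the fingers measure 114 mm over their backs; the gripper's body (76 mm by 85 mm) begins 54 mm behind the grasp point. The pads swing forward as they close: fully open they stand 13 mm farther back than shut.
Start: joints at [1.063, 0.313, 1.498, -0, 1.331, -0.223], TCP at [147.52, 503.854, 231.294] pointing down, gripper open.
Joint ranges: [-2.94, 2.94], [-0.97, 2.17], [0.19, 2.56], [-1.23, 4.37], [0.02, 3.11], [-2.88, 2.88]. Speed limits (rad/s): [2.39, 2.39, 3.01, 3.14, 3.14, 3.14].

### API

Orientations are given as a unit quaternion [w, x, y, z].
In Python, from rig import ctrl gives the robot as it stands.
- The arm moves only by the tool send_rows, never from a script. Its argument "targets" is a list of rows, each a list of 7 numbers: the closure, from -1 (fully open) to 1 (shut), so that 0 is half open, then the shift along the tool's x, y, z in m, then the turn, a rotation vector about the tool's x, y, z in rad. In form: [[claw, dx, dy, dz, ax, ay, az], ...]. A call has exactly 10 rows; each row shifts and turns the commanded pose from where the row before left it, along the tool's axes as they then stand; what a row does not reach is not made up. A row lasts 1/8 s, in which the tool goes at most 62.5 mm and 10.7 degrees, less where a joint would pass 70% of its speed; a pose out of reach is approached as far as the arm can. A call with a gripper value outside its range is refused whole. The fingers move at their own pace and stop on an object; "squeeze" is the grip in N (left out, the last holds). Time passes only in rows, so rows that do not move let the fingers close, or fill a call up. It gives the time, the measured TCP pose, the force, the opening and the grip force at its end, in the units of the state.
- ctrl.sense(): the state, without advancing time (a new reading comes with each control period).
- ctrl.capture(name): name is "scene" or "side" or "wrist"; returns a dict with "img" (400x640x3 uint8, red, green, blue), "camera_matrix" (3x3 intrinsics, pixels), "R" (3x3) and "t" (3): a world point X has camera coordinates R X + t. Camera axes: x right, y down, z forward; pixel columns grow to the right and rows downward; lengths in mm; the calibration is good to about 2 mm. The wrist camera is an equidistant fisheye: a pixel r from the principal point sees the ray r / f radians off the axis. A picture is of the moment at which its call begins. There is no depth.
- ctrl.finish_job(): hands the job in; it is judged then, once.
Trained networks look in a picture, given as the dict that the camera call returned (one of the last four; its "shot" number tells which), for a name from the list of things; names that differ only in an ending like _2 or _b are one class to them, and where a whole thing is asked for, a point or a joint stands for the part that bears it (a point fixed in the world has none). Each returns a list of dicts, best first, with "score" (0 to 1); they miss things now and then, are a little off and sometimes report something else, mostly with a low value. They report only what shows in the picture. A call takes as long as a camera call. They do not tell look-alikes from the thing itself.
- ctrl.boxes_of(query, picture): "extent" ([left, top, width, height] in pixels, round what is visible of it).
- ctrl.landmark_of(query, picture): "point" ([column, row] in pixels: a listed point, or the origin of a listed thing).
The state is a dict: "time_s": time; "joints": joint angles; "dq": joint speeds; "tau": joint torques, N m; "eef_pos": TCP position; "ee_rot": TCP orientation; "force": force on the tool from outside, world axes, zero at the start; "wrist_torque": the same for the moment, N m; "grip_width": opening from 0.0 (shut) to 1.0 (fully open); "grip_force": force on a finger pad.
Only numpy, scipy, OpenCV 4.12 (cv2) and the standard library are available. Lean on these libraries where they do the work, as an engineer would, in place of code of your own. Each camera call takes 0.05 s, during which the arm holds its last target. There are 200 camera calls.

## Working session

There is one attempt and no reset: what is moved stays moved. The work goes in short steps, Python scripts to look and compute and a tool call to move; the robot and the scene stay as the last step left them, time stands still between calls to the robot, and variables do not carry over. Pictures are saved under pics/ and viewed, at most 10 in all, crops included, and the job is handed in when it is done.

Besides the shell and the picture viewer there is one more tool, called after "Emit:" as name(argument=value, ...), one argument or row to a line, values as JSON. send_rows: Moves the arm, as the interface text tells. Its arguments: {"type":"object","properties":{"targets":{"type":"array"},"squeeze":{"type":"number"}},"required":["targets"]}

```bash
mkdir -p pics; cat > h.py <<'E'
import numpy as np, cv2
from rig import ctrl
from scipy.optimize import least_squares
def ray(c,p):
    K=np.array(c["camera_matrix"]);R=np.array(c["R"]);t=np.array(c["t"])
    d=np.linalg.inv(K)@[p[0],p[1],1.]
    return -R.T@t, R.T@d/np.linalg.norm(d)
def tri(rs):
    A=sum(np.eye(3)-np.outer(d,d) for o,d in rs);b=sum((np.eye(3)-np.outer(d,d))@o for o,d in rs)
    x=np.linalg.solve(A,b);return x,[np.linalg.norm(np.cross(x-o,d)) for o,d in rs]
def proj(c,X):
    K=np.array(c["camera_matrix"]);p=K@(np.array(c["R"])@X+np.array(c["t"]));return p[:2]/p[2]
E
python3 - <<'E'
from h import *
s=ctrl.sense();print({k:np.round(v,3) for k,v in s.items()})
C={n:ctrl.capture(n) for n in("scene","side")}
for n,c in C.items(): cv2.imwrite(f"pics/{n}0.png",c["img"][:,:,::-1])
for q in["clamp_pivot","clamp_palm","clamp_foot","pawl_tab","panel","offcut","glue","brush","holddown"]:
    L={n:ctrl.landmark_of(q,c) for n,c in C.items()}
    print(q,{n:[(np.round(d["point"]),round(d["score"],2)) for d in l[:3]] for n,l in L.items()})
    if all(L.values()):
        x,e=tri([ray(C[n],L[n][0]["point"]) for n in C]);print("   ",np.round(x,1),np.round(e,1))
E
```

```text
{'time_s': np.float64(0.0), 'joints': array([ 1.063,  0.313,  1.498,  0.   ,  1.331, -0.223]), 'dq': array([ 0.001, -0.   ,  0.   ,  0.001, -0.   ,  0.001]), 'tau': array([-2.0000e-03, -4.1226e+01, -2.5974e+01, -0.0000e+00,  4.0000e-03,
        0.0000e+00]), 'eef_pos': array([147.4  , 503.627, 230.751]), 'ee_rot': array([-0.   ,  0.142,  0.99 , -0.001]), 'force': array([0.415, 0.027, 0.247]), 'wrist_torque': array([-0.047, -0.048,  0.003]), 'grip_force': np.float64(0.0), 'grip_width': np.float64(0.995)}
clamp_pivot {'scene': [(array([295., 215.]), 0.64)], 'side': [(array([326., 206.]), 0.64)]}
    [525.8  44.5  81.7] [3.1 3.1]
clamp_palm {'scene': [(array([358., 184.]), 0.77)], 'side': [(array([315., 199.]), 0.56)]}
    [512.9 190.9 238.4] [1.8 1.8]
clamp_foot {'scene': [(array([348., 203.]), 0.56)], 'side': [(array([315., 223.]), 0.6), (array([316., 197.]), 0.24)]}
    [517.9 174.2 158.8] [2.8 2.8]
pawl_tab {'scene': [(array([242., 212.]), 0.66)], 'side': [(array([328., 165.]), 0.48)]}
    [546.9 -86.   96. ] [0.5 0.5]
panel {'scene': [(array([433., 243.]), 0.87), (array([348., 219.]), 0.86), (array([392., 154.]), 0.73)], 'side': [(array([443., 350.]), 0.88), (array([325., 273.]), 0.81), (array([283., 379.]), 0.74)]}
    [371.3 372.    1.5] [143.3 143.3]
offcut {'scene': [(array([260., 254.]), 0.78)], 'side': [(array([293., 199.]), 0.92)]}
    [621.8 -31.8  18.3] [3.9 3.9]
glue {'scene': [(array([312., 293.]), 0.89)], 'side': [(array([243., 238.]), 0.89)]}
    [701.5 114.7   5.7] [1.9 1.9]
brush {'scene': [(array([332., 180.]), 0.59)], 'side': [(array([393., 262.]), 0.58)]}
    [361.6 119.7  15.3] [6.7 6.7]
holddown {'scene': [(array([297., 230.]), 0.88), (array([331., 180.]), 0.35), (array([312., 295.]), 0.16)], 'side': [(array([323., 232.]), 0.81)]}
    [527.6  47.2  -2.3] [0.1 0.1]
```

View pics/scene0.png

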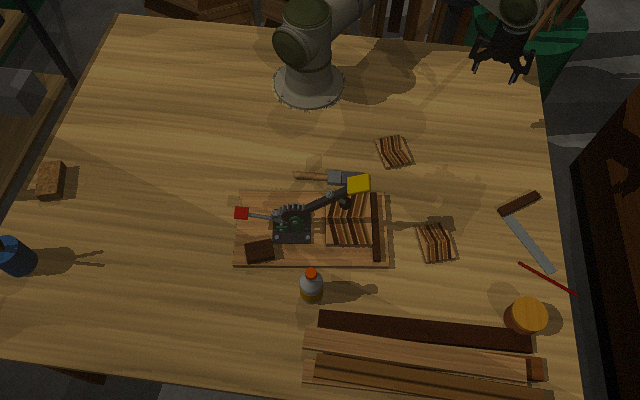

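View pics/side0.png

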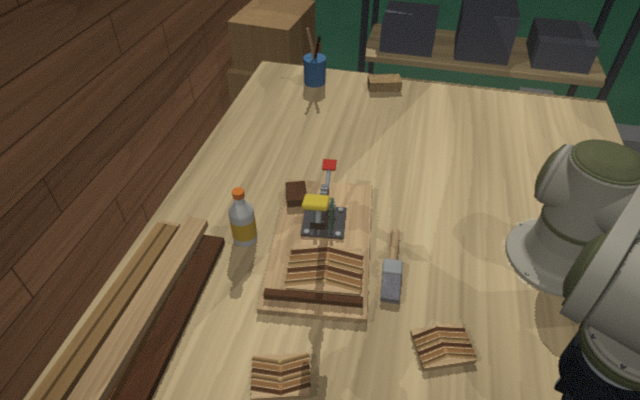

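The board lies at a yaw of about 0.12 rad with its pivot near (530, 48). The tab is at (547, -86, 96) and the palm at (513, 191, 238), and the distances between them match the text. In the scene view the red tab is at (242, 212) and the yellow palm at (358, 184). In the side view they are at (329, 165) and (315, 201). I'm moving over the tab with the fingers shut.

Emit:
send_rows(
  targets=[
    [1,-0.0344,-0.0284,0,0,0,0],
    [1,-0.0344,-0.0284,0,0,0,0],
    [1,-0.0344,-0.0284,0,0,0,0],
    [1,-0.0344,-0.0284,0,0,0,0],
    [1,-0.0344,-0.0284,0,0,0,0],
    [1,-0.0344,-0.0284,0,0,0,0],
    [1,-0.0344,-0.0284,0,0,0,0],
    [1,-0.0344,-0.0284,0,0,0,0],
    [1,-0.0344,-0.0284,0,0,0,0],
    [1,-0.0344,-0.0284,0,0,0,0],
  ],
  squeeze=40,
)

```text
time_s: 2.25
eef_pos: [398.6, 133.3, 231.5]
ee_rot: [0.0, 0.142, 0.99, 0.0]
force: [0.9, 0.3, -0.9]
grip_width: -0.004
grip_force: 0.0
```

Emit:
send_rows(
  targets=[
    [1,-0.0344,-0.0284,0,0,0,0],
    [1,-0.0344,-0.0284,0,0,0,0],
    [1,-0.0344,-0.0284,0,0,0,0],
    [1,-0.0344,-0.0284,0,0,0,0],
    [1,-0.0344,-0.0284,0,0,0,0],
    [1,-0.0344,-0.0284,0,0,0,0],
    [1,0,0,0.02,0,0,0],
    [1,0,0,0.03,0,0,0],
    [1,0,0,0.03,0,0,0],
    [1,0,0,0,0,0,0],
  ],
)

```text
time_s: 3.5
eef_pos: [547.2, -86.6, 149.7]
ee_rot: [-0.002, 0.142, 0.99, 0.0]
force: [0.7, 0.4, 0.3]
grip_width: 0.002
grip_force: 0.0
```

```bash
cat > look.py <<'E'
import sys
from h import *
s=ctrl.sense();print({k:np.round(s[k],3) for k in("time_s","eef_pos","ee_rot","force","grip_width")})
tag=sys.argv[1]
C={n:ctrl.capture(n) for n in("scene","side")}
for q in sys.argv[2:]:
    L={n:ctrl.landmark_of(q,c) for n,c in C.items()}
    print(q,{n:[(np.round(d["point"]),round(d["score"],2)) for d in l[:2]] for n,l in L.items()})
    if all(L.values()):
        x,e=tri([ray(C[n],L[n][0]["point"]) for n in C]);print("   ",np.round(x,1),np.round(e,1))
ims=[]
for n,c in C.items():
    x,y=(215,150) if n=="scene" else (225,130)
    ims.append(cv2.resize(c["img"][y:y+150,x:x+195,::-1],(390*1,300),interpolation=cv2.INTER_CUBIC))
    print(n,"tcp px",np.round(proj(c,s["eef_pos"])))
cv2.imwrite(f"pics/{tag}.png",np.hstack(ims))
E
python3 look.py a pawl_tab clamp_palm
```

```text
{'time_s': np.float64(3.5), 'eef_pos': array([547.18 , -86.576, 149.708]), 'ee_rot': array([-0.002,  0.142,  0.99 ,  0.   ]), 'force': array([0.664, 0.396, 0.262]), 'grip_width': np.float64(0.002)}
pawl_tab {'scene': [(array([240., 212.]), 0.79)], 'side': [(array([328., 162.]), 0.73)]}
    [547.2 -89.8 100. ] [0.7 0.7]
clamp_palm {'scene': [(array([354., 185.]), 0.58)], 'side': [(array([315., 200.]), 0.95)]}
    [513.8 184.3 230.8] [0.4 0.4]
scene tcp px [238. 202.]
side tcp px [329. 147.]
```

View pics/a.png

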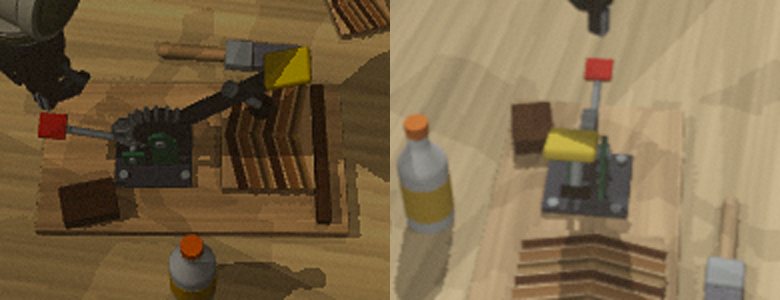

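The picture shows the shut fingertip straight above the red tab (left crop at (52, 126), right crop at (599, 68)). I'll press down, following the tab's arc outwards.

Emit:
send_rows(
  targets=[
    [1,0,0,0.011,0,0,0],
    [1,0,0,0.011,0,0,0],
    [1,0,-0.001,0.011,0,0,0],
    [1,0,-0.001,0.011,0,0,0],
    [1,-0.0006,-0.0014,0.005,0,0,0],
    [1,-0.0006,-0.0014,0.005,0,0,0],
    [1,-0.0006,-0.0014,0.005,0,0,0],
    [1,-0.0006,-0.0014,0.005,0,0,0],
    [1,-0.0006,-0.0014,0.005,0,0,0],
    [1,-0.0006,-0.0014,0.005,0,0,0],
  ],
)

```text
time_s: 5.05
eef_pos: [548.9, -98.1, 77.2]
ee_rot: [0.0, 0.142, 0.99, -0.0]
force: [0.4, -3.3, 3.3]
grip_width: -0.002
grip_force: 1.5
```

Emit:
send_rows(
  targets=[
    [1,-0.0006,-0.0014,0.003,0,0,0],
    [1,-0.0006,-0.0014,0.003,0,0,0],
    [1,0,0,0.002,0,0,0],
    [1,0,0,0.001,0,0,0],
    [1,0,0,0.001,0,0,0],
    [1,0,0,0,0,0,0],
    [1,0,0,0,0,0,0],
    [1,0,0,0,0,0,0],
    [1,0,0,0,0,0,0],
    [1,0,0,0,0,0,0],
  ],
)

```text
time_s: 6.3
eef_pos: [549.0, -100.9, 67.3]
ee_rot: [-0.0, 0.142, 0.99, -0.0]
force: [0.4, -2.0, 2.1]
grip_width: -0.003
grip_force: 1.2
```

Emit:
send_rows(
  targets=[
    [1,0,0,0.001,0,0,0],
    [1,0,0,0.001,0,0,0],
    [1,0,0,0.001,0,0,0],
    [1,0,0,0.001,0,0,0],
    [1,0,0,0.001,0,0,0],
    [1,0,0,0.0005,0,0,0],
    [1,0,0,0,0,0,0],
    [1,0,0,0,0,0,0],
    [1,0,0,0,0,0,0],
    [1,0,0,0,0,0,0],
  ],
)

```text
time_s: 7.55
eef_pos: [549.4, -101.1, 63.6]
ee_rot: [0.001, 0.142, 0.99, -0.0]
force: [-5.3, -1.7, 19.1]
grip_width: -0.005
grip_force: 9.1
```

The force jumped to 19 N at z = 63.6, which is where the end stop should be. I'm lifting off and going over the palm plate.

Emit:
send_rows(
  targets=[
    [1,0,0,-0.01,0,0,0],
    [1,0,0,-0.03,0,0,0],
    [1,0,0,-0.05,0,0,0],
    [1,0,0,-0.05,0,0,0],
    [1,0,0,-0.05,0,0,0],
    [1,0,0,-0.025,0,0,0],
    [1,0.0165,0.0382,0,0,0,0],
    [1,0.0165,0.0382,0,0,0,0],
    [1,0.0165,0.0382,0,0,0,0],
    [1,0.0165,0.0382,0,0,0,0],
  ],
)

```text
time_s: 8.8
eef_pos: [527.9, 66.0, 276.5]
ee_rot: [-0.001, 0.142, 0.99, 0.0]
force: [0.6, 0.2, -0.3]
grip_width: 0.001
grip_force: 0.0
```

Emit:
send_rows(
  targets=[
    [1,0.0165,0.0382,0,0,0,0],
    [1,0.0165,0.0382,0,0,0,0],
    [1,0.0165,0.0382,0,0,0,0],
    [1,0,0,0,0,0,0],
    [1,0,0,0,0,0,0],
    [1,0,0,0,0,0,0],
    [1,0,0,0,0,0,0],
    [1,0,0,0,0,0,0],
    [1,0,0,0,0,0,0],
    [1,0,0,0,0,0,0],
  ],
)

```text
time_s: 10.05
eef_pos: [513.3, 188.1, 276.8]
ee_rot: [-0.0, 0.142, 0.99, -0.0]
force: [0.4, 0.4, 0.3]
grip_width: -0.001
grip_force: 0.0
```

```bash
python3 look.py b pawl_tab clamp_palm clamp_pivot
```

```text
{'time_s': np.float64(10.05), 'eef_pos': array([513.259, 188.15 , 276.787]), 'ee_rot': array([-0.   ,  0.142,  0.99 , -0.   ]), 'force': array([0.449, 0.435, 0.262]), 'grip_width': np.float64(-0.001)}
pawl_tab {'scene': [(array([237., 221.]), 0.63)], 'side': [(array([328., 174.]), 0.68), (array([316., 200.]), 0.34)]}
    [ 550.1 -104.8   49.7] [0.1 0.1]
clamp_palm {'scene': [(array([356., 182.]), 0.71)], 'side': [(array([317., 197.]), 0.77)]}
    [510.3 187.3 241.4] [0.5 0.5]
clamp_pivot {'scene': [(array([295., 218.]), 0.92), (array([261., 255.]), 0.34)], 'side': [(array([321., 202.]), 0.73)]}
    [537.9  45.9  90.2] [3.4 3.4]
scene tcp px [357. 174.]
side tcp px [315. 183.]
```

View pics/b.png

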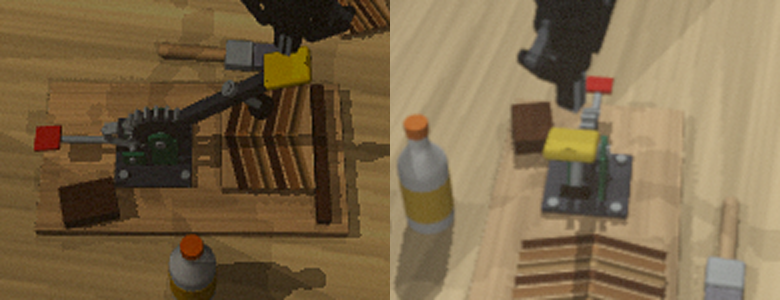

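The pawl is down: the tab dropped from row 212 to 221 in the scene view and has swung outwards. The fingertip is over the yellow plate, so I'll push it along the arc.

Emit:
send_rows(
  targets=[
    [1,0.0004,0.001,0.01,0,0,0],
    [1,0.0004,0.001,0.01,0,0,0],
    [1,0.0004,0.001,0.01,0,0,0],
    [1,0.0013,0.003,0.0046,0,0,0],
    [1,0.0013,0.003,0.0046,0,0,0],
    [1,0.0013,0.003,0.0046,0,0,0],
    [1,0.0013,0.003,0.0046,0,0,0],
    [1,0.0013,0.003,0.0046,0,0,0],
    [1,0.0013,0.003,0.0046,0,0,0],
    [1,0.0013,0.003,0.0046,0,0,0],
  ],
)

```text
time_s: 11.7
eef_pos: [510.1, 215.2, 215.0]
ee_rot: [0.0, 0.142, 0.99, 0.001]
force: [-2.4, 2.0, 5.8]
grip_width: 0.0
grip_force: 2.6
```

Emit:
send_rows(
  targets=[
    [1,0.0009,0.002,0.0036,0,0,0],
    [1,0.0009,0.002,0.0036,0,0,0],
    [1,0.0009,0.002,0.0036,0,0,0],
    [1,0.0009,0.002,0.0036,0,0,0],
    [1,0.0009,0.002,0.0036,0,0,0],
    [1,0.0009,0.002,0.0036,0,0,0],
    [1,0.0009,0.002,0.0036,0,0,0],
    [1,0.0009,0.002,0.0036,0,0,0],
    [1,0.0009,0.002,0.0036,0,0,0],
    [1,0.0009,0.002,0.0036,0,0,0],
  ],
)

```text
time_s: 12.95
eef_pos: [507.4, 235.8, 178.4]
ee_rot: [0.0, 0.142, 0.99, -0.0]
force: [2.6, 0.1, 3.9]
grip_width: 0.001
grip_force: 1.8
```

Emit:
send_rows(
  targets=[
    [1,0.0006,0.0013,0.004,0,0,0],
    [1,0.0006,0.0013,0.004,0,0,0],
    [1,0.0006,0.0013,0.004,0,0,0],
    [1,0.0006,0.0013,0.004,0,0,0],
    [1,0.0006,0.0013,0.004,0,0,0],
    [1,0.0006,0.0013,0.004,0,0,0],
    [1,0.0006,0.0013,0.004,0,0,0],
    [1,0.0006,0.0013,0.004,0,0,0],
    [1,0.0006,0.0013,0.004,0,0,0],
    [1,0.0006,0.0013,0.004,0,0,0],
  ],
)

```text
time_s: 14.2
eef_pos: [505.1, 249.8, 138.2]
ee_rot: [0.0, 0.142, 0.99, -0.0]
force: [2.2, 0.8, 3.2]
grip_width: -0.001
grip_force: 1.8
```

Emit:
send_rows(
  targets=[
    [1,0.0002,0.0005,0.003,0,0,0],
    [1,0.0002,0.0005,0.003,0,0,0],
    [1,0.0002,0.0005,0.003,0,0,0],
    [1,0.0002,0.0005,0.003,0,0,0],
    [1,0.0002,0.0005,0.003,0,0,0],
    [1,0.0002,0.0005,0.003,0,0,0],
    [1,0.0002,0.0005,0.003,0,0,0],
    [1,0.0002,0.0005,0.003,0,0,0],
    [1,0.0002,0.0005,0.003,0,0,0],
    [1,0,0,0,0,0,0],
  ],
)

```text
time_s: 15.45
eef_pos: [504.3, 254.7, 111.2]
ee_rot: [-0.0, 0.142, 0.99, -0.0]
force: [0.5, 1.3, 1.7]
grip_width: 0.0
grip_force: 0.7
```

Emit:
send_rows(
  targets=[
    [1,0,0,0.0015,0,0,0],
    [1,0,0,0.0015,0,0,0],
    [1,0,0,0.001,0,0,0],
    [1,0,0,0.001,0,0,0],
    [1,0,0,0.001,0,0,0],
    [1,0,0,0.001,0,0,0],
    [1,0,0,0,0,0,0],
    [1,0,0,0,0,0,0],
    [1,0,0,0,0,0,0],
    [1,0,0,0,0,0,0],
  ],
)

```text
time_s: 16.7
eef_pos: [504.5, 254.9, 104.6]
ee_rot: [-0.0, 0.142, 0.99, 0.0]
force: [-0.7, 4.4, 1.7]
grip_width: 0.002
grip_force: 2.0
```

Emit:
send_rows(
  targets=[
    [1,0,0,0.001,0,0,0],
    [1,0,0,0.001,0,0,0],
    [1,0,0,0.001,0,0,0],
    [1,0,0,0,0,0,0],
    [1,0,0,0,0,0,0],
    [1,0,0,0,0,0,0],
    [1,0,0,0,0,0,0],
    [1,0,0,0,0,0,0],
    [1,0,0,0,0,0,0],
    [1,0,0,0,0,0,0],
  ],
)

```text
time_s: 17.95
eef_pos: [504.5, 254.9, 101.5]
ee_rot: [-0.0, 0.142, 0.99, 0.0]
force: [-1.8, 5.0, 2.1]
grip_width: 0.001
grip_force: 2.4
```

Emit:
send_rows(
  targets=[
    [1,0,0,0.001,0,0,0],
    [1,0,0,0,0,0,0],
    [1,0,0,0.001,0,0,0],
    [1,0,0,0,0,0,0],
    [1,0,0,0.001,0,0,0],
    [1,0,0,0,0,0,0],
    [1,0,0,0,0,0,0],
    [1,0,0,0,0,0,0],
    [1,0,0,0,0,0,0],
    [1,0,0,0,0,0,0],
  ],
)

```text
time_s: 19.2
eef_pos: [504.6, 255.1, 99.5]
ee_rot: [0.0, 0.142, 0.99, 0.0]
force: [-3.6, 4.0, 10.8]
grip_width: -0.0
grip_force: 5.9
```

```bash
python3 look.py c pawl_tab clamp_palm clamp_foot
```

```text
{'time_s': np.float64(19.2), 'eef_pos': array([504.604, 255.136,  99.466]), 'ee_rot': array([0.   , 0.142, 0.99 , 0.   ]), 'force': array([-3.608,  4.039, 10.778]), 'grip_width': np.float64(-0.0)}
pawl_tab {'scene': [(array([233., 217.]), 0.68)], 'side': []}
clamp_palm {'scene': [(array([378., 214.]), 0.9)], 'side': [(array([312., 278.]), 0.91)]}
    [503.7 253.   93.5] [0. 0.]
clamp_foot {'scene': [(array([349., 222.]), 0.8)], 'side': [(array([315., 260.]), 0.79)]}
    [516.8 182.7  58.7] [2.4 2.4]
scene tcp px [379. 213.]
side tcp px [311. 277.]
```

View pics/c.png

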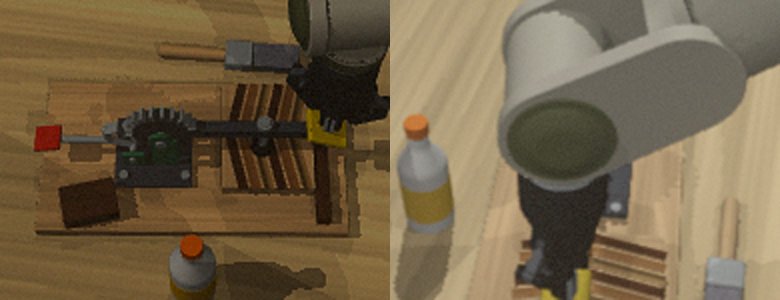

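The arm looks level, with the yellow plate under the tip at left crop (328, 128), and the force has risen to 11 N. I'll press a little more to confirm contact, then lift off.

Emit:
send_rows(
  targets=[
    [1,0,0,0.001,0,0,0],
    [1,0,0,0,0,0,0],
    [1,0,0,0.0005,0,0,0],
    [1,0,0,0,0,0,0],
    [1,0,0,0,0,0,0],
    [1,0,0,0,0,0,0],
    [1,0,0,0,0,0,0],
    [1,0,0,0,0,0,0],
    [1,0,0,0,0,0,0],
    [1,0,0,0,0,0,0],
  ],
)

```text
time_s: 20.85
eef_pos: [504.7, 255.2, 99.1]
ee_rot: [0.001, 0.142, 0.99, 0.0]
force: [-8.3, 4.2, 19.4]
grip_width: -0.003
grip_force: 10.1
```

Hard contact: the force rose to 19 N with almost no further travel. I'm lifting off slowly and moving clear.

Emit:
send_rows(
  targets=[
    [1,0,0,-0.003,0,0,0],
    [1,0,0,-0.005,0,0,0],
    [1,0,0,-0.02,0,0,0],
    [1,0,0,-0.04,0,0,0],
    [1,0,0,-0.04,0,0,0],
    [1,0.02,0.04,-0.02,0,0,0],
    [1,0.03,0.04,0,0,0,0],
    [1,0.03,0.04,0,0,0,0],
    [1,0.03,0.04,0,0,0,0],
    [1,0,0,0,0,0,0],
  ],
)

```text
time_s: 22.1
eef_pos: [442.4, 441.2, 224.2]
ee_rot: [-0.0, 0.14, 0.99, -0.001]
force: [1.0, -0.2, -0.2]
grip_width: 0.001
grip_force: 0.0
```

```bash
python3 look.py d pawl_tab clamp_palm clamp_foot offcut glue brush panel
```

```text
{'time_s': np.float64(22.1), 'eef_pos': array([442.433, 441.184, 224.217]), 'ee_rot': array([-0.   ,  0.14 ,  0.99 , -0.001]), 'force': array([ 1.   , -0.179, -0.156]), 'grip_width': np.float64(0.001)}
pawl_tab {'scene': [(array([238., 220.]), 0.75)], 'side': []}
clamp_palm {'scene': [(array([380., 216.]), 0.94)], 'side': []}
clamp_foot {'scene': [(array([346., 224.]), 0.84), (array([312., 293.]), 0.49)], 'side': []}
offcut {'scene': [(array([258., 252.]), 0.72)], 'side': []}
glue {'scene': [(array([315., 294.]), 0.68)], 'side': [(array([244., 239.]), 0.75)]}
    [700.7 119.8   7.2] [1.6 1.6]
brush {'scene': [(array([332., 179.]), 0.8)], 'side': [(array([391., 262.]), 0.6)]}
    [363.7 121.7  19.2] [3.2 3.2]
panel {'scene': [(array([434., 242.]), 0.7), (array([349., 220.]), 0.68)], 'side': [(array([442., 345.]), 0.63), (array([280., 380.]), 0.59)]}
    [374.9 370.9  13.4] [142.1 142.1]
scene tcp px [468. 174.]
side tcp px [321. 334.]
```

View pics/d.png

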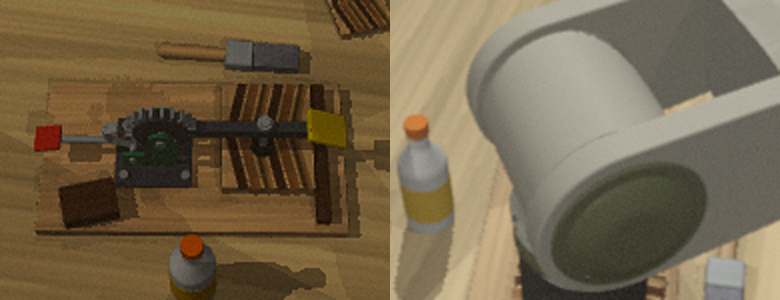

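The scene view shows the arm level with its foot on the panel, the red tab still down at crop (48, 138), and nothing loose moved. The robot is clear, so I'm handing in.

```bash
python3 -c "
from rig import ctrl;print(ctrl.finish_job())"
```

```text
the job is handed in; nothing more can be done
None
```

The panel is clamped and the job handed in at about 22 s: the pawl was pressed to its stop and left free, the arm pushed down until its foot rested on the panel, and nothing loose visibly moved; the hand-in returned no verdict.

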